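# Slide a tiara front home and snap the toggle clamp shut

## Task

On the jig whose toggle clamp stands open, push the flat tiara front along its nest with the fingertips until its end is up against the stop block, then press the clamp's raised handle down past its dead point until it snaps and stays locked on the tiara. Only push things: do not pick the tiara up. Leave the other jig, whose clamp is already locked, and everything else on the bench as it is.

Things in the scene. Friction and masses are not known exactly. Their poses are not given: they have to be found in the camera images.
- jig: Jig to work on, left or right of the other: plywood board 215 x 215 x 12 mm, fixed. Axes: x from the clamp's handle to its foot (away from the robot, turned up to 12 degrees), y left, z up. Origin on the bench; board spans x -130 to 86, y -118 to 98 mm. Clamp along y = 0, its side plates 46 mm above the bench. Tiara nest ahead of the clamp: the rim bar lies along y at x = 15 mm, under the foot.
- stop_face (a point): Middle of the stop block's face (looks to -y of the jig) that the tiara's end must meet, 4 mm above the board, 16 mm above the bench; axes as the jig. Block 36 mm wide, 16 mm high. The nest has a front fence 6 mm high, 8 mm before the bar's middle line (y -45 to 70 mm on the jig), and a rear fence 8 mm high at the crest's tip: 3 mm of play between them. The -y end is open.
- tiara: Loose flat tiara front, silvered metal, about 0.1 kg, lying flat. Straight rim bar 140 mm long (its y), 10 mm wide, 8 mm high; a pointed stone-set crest 5 mm thick reaches 50 mm from the bar's middle line to +x. Origin under the bar's middle. It has to slide 18 to 35 mm toward +y of the jig and slides with about 1 N.
- tiara_near (a point): Middle of the rim bar's end face on the jig's open -y side, where it is pushed toward +y; 4 mm above the board. Nothing stands beside this end; the board goes on at least 10 mm past it.
- tiara_lead (a point): Middle of the rim bar's other end face, the one that must come up against the stop block; axes of the tiara.
- clamp_handle (a joint): Open clamp: angle of the handle on its arm, rad. 0 = fully raised (60 degrees above level), starts 0 to 0.2, grows as it is pressed down; dead point 1.45; locked against its own stop 1.60, handle nearly level. Stays where left until near the dead point; resists there (about 5 N pressed 80 mm from the pin), springs back before it, snaps down past it. Arm and foot come down with it.
- clamp_grip_top (a point): Upper side of the open handle's black round grip (16 mm thick, 58 mm long), 15 mm from its end, 105 mm from the handle's pin; moves with the handle. The handle leans up and back to -x of the jig, in the plane y = 0. Locked, this point lies 105 mm behind (-x) and 17 mm above point pivot, and the handle slopes up only 0.05 rad to its end.
- pivot (a point): Where the handle's pin is once locked, on the jig, 48 mm above the bench (handle raised: 10 mm farther back and 6 mm lower). Locked, the handle runs 120 mm from here to -x of the jig, its upper side 55 to 65 mm above the bench. The raised handle is best pushed on the grip's upper side as it turns: back to -x of the jig at first, then down.
- clamp_foot: Black rubber foot on the open clamp's arm, 17 mm across, 11 mm tall; origin in the middle of its underside. Locked on the rim bar it is squeezed by 4 mm and presses with about 12 N.
- locked_handle (a joint): The same clamp on the other jig, already locked over a tiara front: 0 = locked, negative as it opens. Leave it.
- locked_grip_top (a point): On the grip of that locked handle, which lies nearly level.
- finished: Bystander: finished silver tiara, bent round, 130 mm wide, 55 mm tall, standing behind the jigs; origin in the middle of its underside.
- water: Bystander: clear plastic water bottle with a red cap, 62 mm across, 200 mm tall; origin in the middle of its underside.
- jar: Bystander: clear jar with a white lid, 66 mm across, 75 mm tall; origin in the middle of its underside.
- gluecup: Bystander: small white plastic cup, 48 mm across, 30 mm tall; origin in the middle of its underside.
- pen: Bystander: blue pen, 135 mm long, 10 mm thick, lying; origin in the middle of its underside.
- phone: Bystander: black phone, 155 x 74 x 9 mm, lying flat; origin in the middle of its underside.
- pliers: Bystander: small pliers with red handles, 155 mm long, 14 mm thick, lying; origin in the middle of its underside.
- dish: Bystander: white dish of loose stones, 72 mm across, 16 mm tall; origin in the middle of its underside.
Not all that is in view belongs to the job. What is shaped like the tiara but blue is not meant.

How it is judged:
By the outcome, as a careful person would: the job done as asked, in the order asked, and still so for the second after the job is handed in, with the robot touching nothing.
It also fails if it takes over 51 s, if anything falls off the work surface, if the arm or the gripper's body presses on something with over 40 N, if the wrist force passes 120 N, or if a joint passes its speed limit or range.

## Robot

A 7-joint arm with a two-finger parallel gripper is mounted at the origin on the work surface. World frame = base frame: x ahead of the robot, y to its left, z up, the work surface at z = 0. Lengths are in m, angles in rad, forces in N, time in s.
With the tool pointing down it reaches from about 0.4 to 0.85 m from the base axis. Payload 10.4 kg.
Tool frame: the origin (TCP) lies at the very end of the fingers, on their centre line; the grasp point (between the pads) lies r.pinch_z behind it (r.pinch_z is the distance from the TCP to the grasp point, in m); z points along the fingers, x is the direction in which the jaws open and shut, and the axes are right-handed (so a half turn about z gives the same grasp; the last joint's range is limited). The gripper opens to 87 mm and grips with 3 to 60 N. Pads are 19 mm wide; open, the fingers measure 117 mm over their backs; the gripper's body (75 mm by 190 mm) begins 51 mm behind the grasp point.
Start: joints at [1.187, 0.332, -0.065, 1.46, 0.022, 1.35, -0.088], TCP at [0.221, -0.585, 0.223] pointing down, gripper open.
Joint ranges: [-2.6, 2.6], [-0.5, 2.12], [-1.47, 1.34], [0.16, 2.42], [-1.27, 4.41], [0.06, 2.06], [-2.6, 2.6]. Speed limits (rad/s): [2.22, 2.22, 2.79, 2.79, 3.14, 3.14, 3.14].

## Interface

Orientations are given as a unit quaternion [x, y, z, w].
In Python, from bench import r gives the robot as it stands.
- The arm moves only by the tool carry_out, never from a script. Its argument "increments" is text: rows parted by semicolons, each of 7 numbers parted by spaces: the turn, a rotation vector about the tool's x, y, z in degrees, then the shift along the tool's x, y, z in m, then the finger opening in m, from 0 to 0.087. A call has exactly 5 rows; each row is the pose to reach, as a shift and turn from the pose measured when the call began, along the tool's axes at that moment; what a row does not reach only later rows make up. A row lasts 1/8 s, in which the tool goes at most 62.5 mm and 10.7 degrees, less where a joint would pass 70% of its speed; a pose out of reach is approached as far as the arm can. A call with a gripper value outside its range is refused whole. The fingers move at their own pace and stop on an object; "squeeze" is the grip in N (left out, the last holds). Time passes only in rows, so rows that repeat a pose let the fingers close, or fill a call up. It gives the time, the measured TCP pose, the force and the opening at its end, in the units of the state.
- r.read_state(): the state, without advancing time (a new reading comes with each control period).
- r.camera(name): name is "scene" or "side" or "wrist"; returns (picture, depth): 384x512x3 uint8, blue, green, red; 384x512 float32, m along the optical axis (not along the pixel's ray), 0 where there is no reading.
- r.camera_model(name): a dict with "K" (3x3 intrinsics, pixels), "k1" (the pictures are not rectified: a ray, as slopes to the right and down, at radius r is drawn at 1 + k1 r^2 times it, then the intrinsics apply), "extrinsics" (4x4, takes a point from camera to world coordinates). Camera axes: x right, y down, z forward; pixel columns grow to the right and rows downward; lengths in m; the calibration is good to about 2 mm. A picture is of the moment at which its call begins: read the wrist's pose just before it. camera_model takes no time and is no camera call; for the wrist camera it gives the pose at the moment of the call.
- r.close_job(): hands the job in, once; it reports no verdict.
The state is a dict: "time": time; "joint_positions": joint angles; "joint_vel": joint speeds; "joint_torque": joint torques, N m; "ee_pos": TCP position; "eef_rot": TCP orientation; "ft_force": force on the tool from outside, world axes, zero at the start; "torque": the same for the moment, N m; "width": finger opening in m.
Only numpy, scipy, OpenCV 4.12 (cv2) and the standard library are available. Lean on these libraries where they do the work, as an engineer would, in place of code of your own. Each camera call takes 0.05 s, during which the arm holds its last target.

## Working session

There is one attempt and no reset: what is moved stays moved. The work goes in short steps, Python scripts to look and compute and a tool call to move; the robot and the scene stay as the last step left them, time stands still between calls to the robot, and variables do not carry over. Pictures are saved under pics/ and viewed, and the job is handed in when it is done.

Besides the shell and the picture viewer there is one more tool, called as a command line: name --argument value ..., lists and objects as JSON in quotes. carry_out: Moves the arm, as the interface text tells. Its arguments: {"type":"object","properties":{"increments":{"type":"string"},"squeeze":{"type":"number"}},"required":["increments"]}

```bash
ls; mkdir -p pics; python3 - <<'E'
from bench import r
import cv2,numpy as np
s=r.read_state(); print({k:np.round(v,3) for k,v in s.items()}, r.pinch_z)
for n in ["scene","side","wrist"]:
    m=r.camera_model(n); print(n,np.round(m['K'],1).tolist(),m['k1'],np.round(m['extrinsics'],4).tolist())
    p,d=r.camera(n); cv2.imwrite(f"pics/{n}0.png",p); np.savez(f"{n}0.npz",p=p,d=d,E=m['extrinsics'])
E
```

```text
pics
{'time': np.float64(0.0), 'joint_positions': array([ 1.187,  0.333, -0.065,  1.461,  0.022,  1.35 , -0.089]), 'joint_vel': array([ 0.001, -0.002, -0.001, -0.001,  0.001, -0.   ,  0.   ]), 'joint_torque': array([-0.0000e+00, -6.2326e+01,  2.4000e-02, -3.8989e+01, -6.1000e-02,
        4.0000e-02,  0.0000e+00]), 'ee_pos': array([ 0.221, -0.584,  0.222]), 'eef_rot': array([ 0.823, -0.569, -0.001, -0.   ]), 'ft_force': array([ 0.259,  0.19 , -0.229]), 'torque': array([ 0.007,  0.012, -0.005]), 'width': np.float64(0.087)} 0.0187
scene [[446.7, 0.0, 249.6], [0.0, 446.7, 195.3], [0.0, 0.0, 1.0]] -0.010883465815551056 [[0.1735, 0.7844, -0.5954, 1.433], [0.9847, -0.1468, 0.0936, -0.1139], [-0.014, -0.6026, -0.7979, 1.2692], [0.0, 0.0, 0.0, 1.0]]
side [[444.0, 0.0, 259.9], [0.0, 444.0, 193.7], [0.0, 0.0, 1.0]] -0.13458594049285266 [[0.9992, -0.0341, 0.0196, 0.5162], [-0.0382, -0.7198, 0.6931, -0.8464], [-0.0095, -0.6933, -0.7206, 1.0177], [0.0, 0.0, 0.0, 1.0]]
wrist [[287.4, 0.0, 249.9], [0.0, 287.4, 191.7], [0.0, 0.0, 1.0]] -0.02015015391488147 [[0.3527, -0.9042, -0.2411, 0.2856], [-0.9358, -0.3411, -0.0894, -0.56], [-0.0014, 0.2571, -0.9664, 0.3847], [0.0, 0.0, 0.0, 1.0]]
```

View pics/scene0.png

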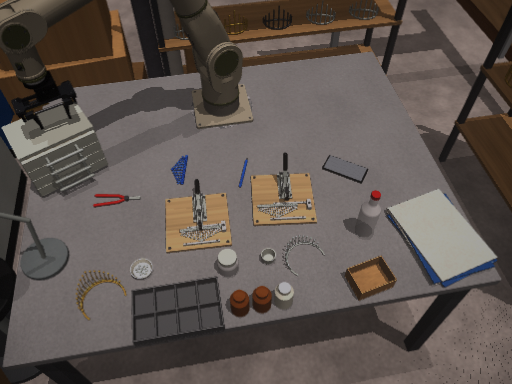

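View pics/side0.png

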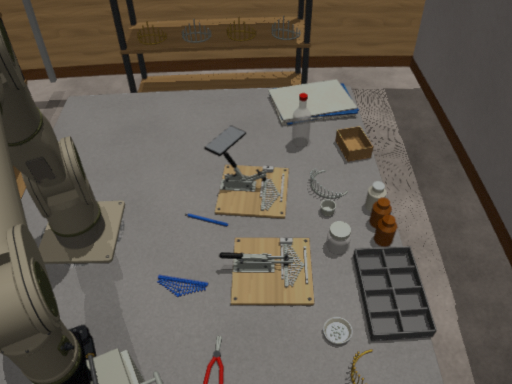

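```bash
cat > h.py <<'E'
import numpy as np,cv2
from bench import r
def ray(n,E,uv):
    m=r.camera_model(n);K=m['K'];k=m['k1']
    uv=np.atleast_2d(np.array(uv,float))
    a=(uv-[K[0][2],K[1][2]])/[K[0][0],K[1][1]]
    u=a.copy()
    for _ in range(20): u=a/(1+k*(u**2).sum(1,keepdims=True))
    d=np.c_[u,np.ones(len(u))]@np.array(E)[:3,:3].T
    return np.array(E)[:3,3],d
def onz(n,E,uv,z):
    o,d=ray(n,E,uv); return o+d*((z-o[2])/d[:,2])[:,None]
def proj(n,E,P):
    m=r.camera_model(n);E=np.array(E);c=(np.atleast_2d(P)-E[:3,3])@E[:3,:3]
    u=c[:,:2]/c[:,2:];u=u*(1+m['k1']*(u**2).sum(1,keepdims=True))
    return u*[m['K'][0][0],m['K'][1][1]]+[m['K'][0][2],m['K'][1][2]]
def tri(obs):
    A=np.zeros((3,3));b=np.zeros(3)
    for n,E,uv in obs:
        o,d=ray(n,E,uv);d=d[0]/np.linalg.norm(d[0]);M=np.eye(3)-np.outer(d,d);A+=M;b+=M@o
    return np.linalg.solve(A,b)
def load(f):
    z=np.load(f);return z['p'],z['d'],z['E']
E
python3 - <<'E'
from h import *
p,d,E=load('scene0.npz'); c=p[145:230,240:325]; cv2.imwrite('pics/sc_z.png',cv2.resize(c,None,fx=7,fy=7,interpolation=cv2.INTER_CUBIC))
p,d,E=load('side0.npz'); c=p[120:220,200:295]; cv2.imwrite('pics/si_z.png',cv2.resize(c,None,fx=6,fy=6,interpolation=cv2.INTER_CUBIC))
E
```

```text
(no output)
```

View pics/sc_z.png

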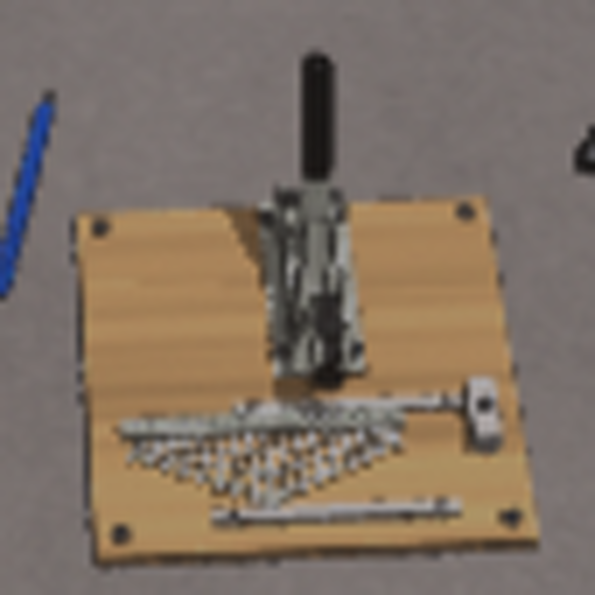

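View pics/si_z.png

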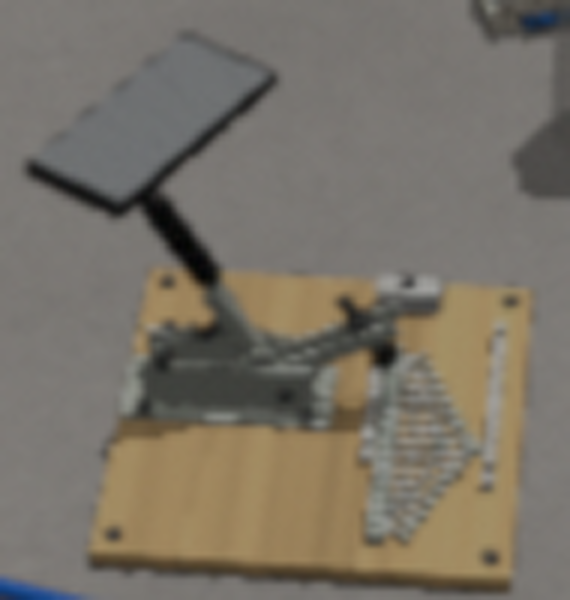

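View pics/wrist0.png

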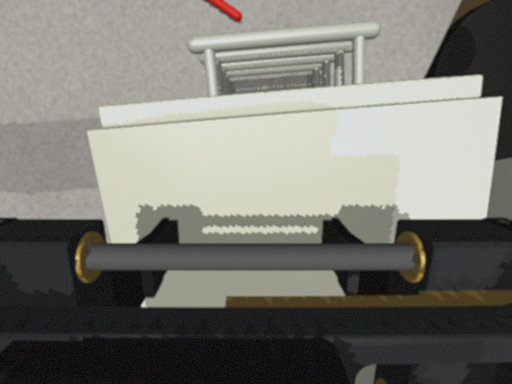

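```bash
python3 - <<'E'
from h import *
_,_,Es=load('scene0.npz'); _,_,Ed=load('side0.npz')
f=lambda L,o,s:np.array(L)/s+o-0.5+0.5/s
S=onz('scene',Es,f([(100,228),(465,211),(511,516),(120,534)],[240,145],7),.013)
D=onz('side',Ed,f([(113,534),(167,283),(510,301),(490,557)],[200,120],6),.013)
# order: back -y, back +y, front +y, front -y
for P in (S,D):
    print(np.round(P,4).tolist(),P.mean(0)); x=P[2]+P[3]-P[0]-P[1]; y=P[1]+P[2]-P[0]-P[3]
    a=[np.degrees(np.arctan2(x[1],x[0])),np.degrees(np.arctan2(-y[0],y[1]))];print(a,np.linalg.norm(x)/2,np.linalg.norm(y)/2)
# refined with minAreaRect of board-hued pixels
for n,f0 in (('scene','scene0.npz'),('side','side0.npz')):
    p,d,E=load(f0); h=cv2.cvtColor(p,cv2.COLOR_BGR2HSV); m=cv2.inRange(h,(8,70,80),(25,255,255))
    box=(245,165,322,230) if n=='scene' else (212,160,295,220)
    mm=np.zeros_like(m); mm[box[1]:box[3],box[0]:box[2]]=m[box[1]:box[3],box[0]:box[2]]
    v,u=np.nonzero(mm); P=onz(n,E,np.c_[u,v],.012)
    print(n,cv2.minAreaRect((P[:,:2]*1000).astype(np.float32)))
E
```

```text
[[0.4168, 0.0629, 0.013], [0.4407, 0.2517, 0.013], [0.6307, 0.226, 0.013], [0.6064, 0.0382, 0.013]] [0.52365034 0.1446958  0.013     ]
[np.float64(-7.564141459503556), np.float64(-7.286152106968304)] 0.19144865985980414 0.1898072299131136
[[0.4148, 0.0632, 0.013], [0.4399, 0.2502, 0.013], [0.6295, 0.2263, 0.013], [0.605, 0.0387, 0.013]] [0.52232296 0.14459673 0.013     ]
[np.float64(-7.256105097852889), np.float64(-7.545325407386943)] 0.19141122821999237 0.1889248466918846
scene ((527.2408447265625, 144.27130126953125), (214.8092041015625, 220.23936462402344), 82.37837219238281)
side ((522.1549072265625, 140.9246063232422), (222.24298095703125, 214.20953369140625), 82.34848022460938)
```

```bash
cat >> h.py <<'E'
YAW=np.radians(-7.4);O=np.array([.5461,.1517,0])
RJ=np.array([[np.cos(YAW),-np.sin(YAW),0],[np.sin(YAW),np.cos(YAW),0],[0,0,1]])
toj=lambda P:(np.atleast_2d(P)-O)@RJ*1000
tow=lambda J:O+np.atleast_2d(J)/1000@RJ.T
E
python3 - <<'E'
from h import *
_,ds,Es=load('scene0.npz'); _,dd,Ed=load('side0.npz')
f=lambda L,o,s:np.array(L)/s+o-0.5+0.5/s
A=lambda L:f(L,[240,145],7); B=lambda L:f(L,[200,120],6)
pr=lambda n,P:print(n,np.round(toj(P),1).tolist())
pr('near sc',onz('scene',Es,A([(120,430)]),.020)); pr('near side',onz('side',Ed,B([(375,540)]),.020))
pr('near tri',tri([('scene',Es,A([(120,430)])),('side',Ed,B([(375,540)]))]))
pr('blocktop center sc',onz('scene',Es,A([(484,404)]),.028)); pr('block side',onz('side',Ed,B([(408,282)]),.028))
pr('lead sc',onz('scene',Es,A([(400,412)]),.020))
pr('blockface sc',onz('scene',Es,A([(466,395)]),.028))
pr('grip end',tri([('scene',Es,A([(317,60)])),('side',Ed,B([(150,198)]))]))
pr('grip bottom',tri([('scene',Es,A([(317,178)])),('side',Ed,B([(207,282)]))]))
pr('foot',tri([('scene',Es,A([(327,375)])),('side',Ed,B([(384,352)]))]))
# depth points of jig in jig frame: profile in plane |y|<8
for n,d,E in(('scene',ds,Es),('side',dd,Ed)):
    v,u=np.nonzero(d>0); o,ry=ray(n,E,np.c_[u,v]); P=toj(o+ry*d[v,u][:,None])
    m=(abs(P[:,1])<12)&(P[:,0]>-200)&(P[:,0]<60)&(P[:,2]>30)
    Q=P[m]; Q=Q[np.argsort(Q[:,0])]; print(n,len(Q)); print(np.round(Q[::2],0).astype(int).tolist())
E
```

```text
near sc [[17.8, -101.7, 20.0]]
near side [[14.9, -104.0, 20.0]]
near tri [[14.9, -101.3, 16.6]]
blocktop center sc [[17.7, 77.2, 28.0]]
block side [[17.0, 79.3, 28.0]]
lead sc [[14.5, 36.7, 20.0]]
blockface sc [[11.8, 69.0, 28.0]]
grip end [[-106.0, 0.9, 147.3]]
grip bottom [[-79.8, 1.5, 91.0]]
foot [[11.2, -0.2, 50.1]]
scene 250
[[-117, -11, 41], [-107, -5, 142], [-106, 1, 148], [-105, -12, 50], [-103, -9, 52], [-102, 8, 146], [-102, -9, 48], [-100, 4, 143], [-99, -6, 140], [-98, 8, 135], [-98, -2, 136], [-96, 7, 143], [-96, -7, 149], [-95, 0, 145], [-95, 8, 129], [-94, 8, 135], [-94, -6, 141], [-93, 8, 126], [-92, 3, 147], [-91, -3, 134], [-90, 8, 119], [-90, -3, 140], [-89, -3, 131], [-89, 8, 116], [-88, -6, 123], [-88, 0, 127], [-87, -3, 128], [-87, 0, 138], [-86, -6, 119], [-86, -3, 125], [-85, 3, 130], [-84, 4, 126], [-83, 4, 117], [-83, -3, 117], [-83, 4, 123], [-82, -6, 113], [-82, 12, 37], [-81, 4, 109], [-80, -3, 111], [-79, -5, 91], [-79, -3, 107], [-79, 7, 112], [-77, -6, 103], [-77, 11, 37], [-76, 0, 116], [-75, -3, 106], [-75, 4, 106], [-74, -3, 101], [-74, 1, 91], [-74
[... 3599 characters left out ...]
5], [-19, -7, 60], [-17, 8, 55], [-17, 3, 56], [-16, -8, 53], [-14, 7, 60], [-13, -3, 61], [-12, -7, 52], [-12, -3, 87], [-12, -8, 58], [-10, -2, 73], [-9, -1, 90], [-9, -5, 80], [-9, -7, 66], [-9, -6, 86], [-7, 5, 80], [-6, -5, 81], [-6, -7, 75], [-6, -9, 68], [-4, 2, 79], [-3, -6, 65], [-3, -7, 75], [-2, -12, 66], [0, -1, 74], [0, -6, 61], [0, -8, 68], [2, 1, 45], [3, 1, 72], [3, -6, 70], [3, -9, 64], [5, 6, 76], [6, 3, 70], [6, -4, 59], [6, -6, 53], [7, -9, 69], [9, 5, 69], [9, 4, 73], [9, -6, 44], [9, -6, 49], [10, -9, 74], [10, -11, 79], [11, 7, 71], [12, -1, 57], [12, -5, 57], [13, -8, 68], [13, -10, 53], [14, 10, 77], [15, 5, 78], [15, -3, 55], [16, -6, 54], [16, -8, 73], [18, 7, 71]]
```

```bash
cat >> h.py <<'E'
from scipy.spatial.transform import Rotation as Ro
RT=RJ@np.diag([1,-1,-1.])   # tool x=jig x, y=-jig y
def plan(*J,turn=True):
    s=r.read_state();R0=Ro.from_quat(s['eef_rot']).as_matrix()
    print('t',round(float(s['time']),2),'jig',np.round(toj(s['ee_pos'])[0],1),'F',np.round(s['ft_force'],1),'w',round(float(s['width']),4))
    rv=Ro.from_matrix(R0.T@RT).as_rotvec(degrees=True);print('turn',np.round(rv,2))
    for j in J: print(j,'shift',np.round(R0.T@(tow(j)[0]-s['ee_pos']),4))
E
python3 -c "
from h import *
print(tow([15,-125,150]))
plan([15,-125,220],[15,-125,150])"
```

```text
[[0.54487562 0.02580917 0.15      ]]
t 0.15 jig [-228.1 -772.   221.9] F [ 0.8  0.6 -0.3] w 0.0868
turn [-3.000e-02  6.000e-02 -6.193e+01]
[15, -125, 220] shift [-0.4565 -0.5189  0.0024]
[15, -125, 150] shift [-0.4565 -0.5189  0.0724]
```

carry_out --increments "0 0 0 -0.02 -0.023 -0.02 0; 0 0 -6 -0.059 -0.067 -0.03 0; 0 0 -14 -0.098 -0.111 -0.03 0; 0 0 -22 -0.137 -0.156 -0.03 0; 0 0 -30 -0.176 -0.2 -0.03 0"

```text
time: 0.78
ee_pos: [0.3462, -0.3473, 0.2521]
eef_rot: [0.942, -0.334, -0.0, -0.0]
ft_force: [0.9, -0.3, 0.4]
width: 0.0451
```

```bash
python3 -c "
from h import *
plan([15,-125,220],[15,-125,150])"
```

```text
t 0.78 jig [-134.  -520.6  252.1] F [ 0.9 -0.3  0.4] w 0.0451
turn [-3.000e-02  4.000e-02 -3.166e+01]
[15, -125, 220] shift [-0.0808 -0.415   0.0323]
[15, -125, 150] shift [-0.0807 -0.4149  0.1023]
```

carry_out --increments "0 0 -6 -0.011 -0.056 0 0; 0 0 -13 -0.022 -0.112 0 0; 0 0 -20 -0.033 -0.168 0 0; 0 0 -27 -0.044 -0.224 0.01 0; 0 0 -31.7 -0.055 -0.28 0.02 0"

```text
time: 1.4
ee_pos: [0.4804, -0.0936, 0.232]
eef_rot: [0.998, -0.063, -0.0, -0.0]
ft_force: [0.9, -1.4, 0.0]
width: 0.0017
```

```bash
python3 -c "
from h import *
plan([15,-125,220],[15,-125,150])"
```

```text
t 1.4 jig [ -33.6 -251.7  232. ] F [ 0.9 -1.4  0. ] w 0.0017
turn [-0.02  0.    0.21]
[15, -125, 220] shift [ 0.049  -0.1266  0.0121]
[15, -125, 150] shift [ 0.049  -0.1265  0.0821]
```

carry_out --increments "0 0 0 0.02 -0.045 0.01 0; 0 0 0.2 0.04 -0.09 0.04 0; 0 0 0.2 0.049 -0.11 0.07 0; 0 0 0.2 0.049 -0.117 0.082 0; 0 0 0.2 0.049 -0.117 0.082 0"

```text
time: 2.02
ee_pos: [0.543, 0.016, 0.1497]
eef_rot: [0.998, -0.064, -0.001, -0.0]
ft_force: [0.4, 0.1, 0.8]
width: 0.0002
```

```bash
python3 -c "
from h import *
plan([15,-125,50],[15,-125,14.5])
E=r.camera_model('wrist')['extrinsics'];p,d=r.camera('wrist');np.savez('w1.npz',p=p,d=d,E=E)
cv2.imwrite('pics/w1.png',cv2.resize(p,(800,600)))
p,d=r.camera('side');cv2.imwrite('pics/s1.png',cv2.resize(p[80:260,130:370],(800,600)))
"
```

```text
t 2.02 jig [  14.4 -134.9  149.7] F [0.4 0.1 0.8] w 0.0002
turn [-0.    0.09  0.02]
[15, -125, 50] shift [ 0.0007 -0.0099  0.0997]
[15, -125, 14.5] shift [ 0.0008 -0.0099  0.1352]
```

View pics/w1.png

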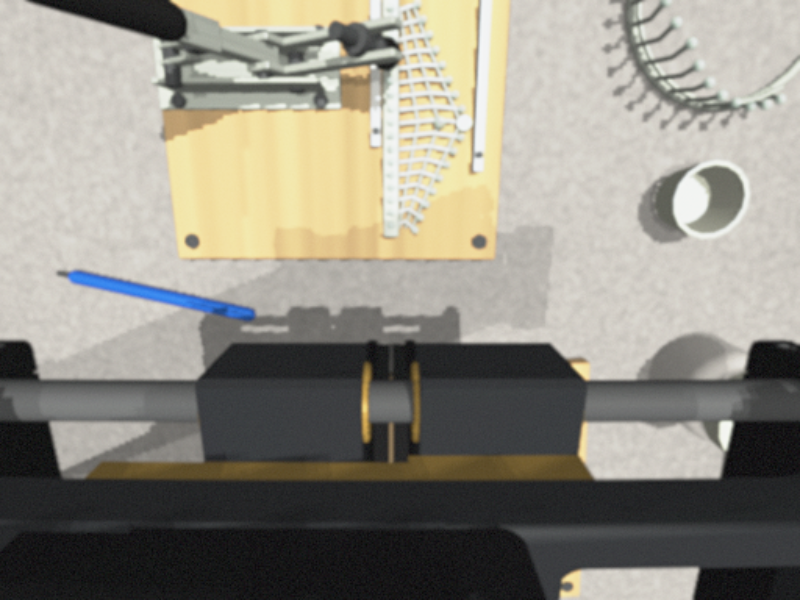

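View pics/s1.png

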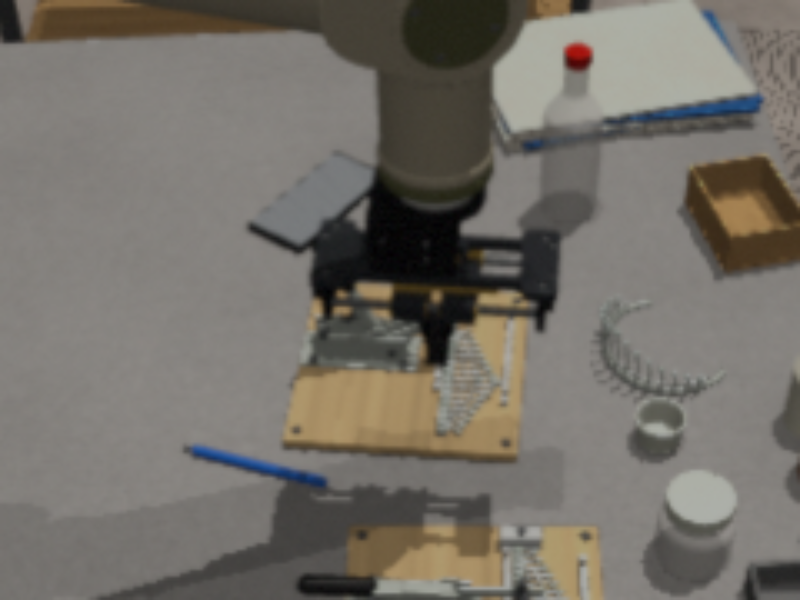

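```bash
python3 -c "
from h import *
p,d,E=load('w1.npz')
k=.64
g=lambda L:(np.array(L)+.5)*k-.5
print('screws',np.round(toj(onz('wrist',E,g([(192,241),(479,241)]),.013)),1).tolist())
print('near end',np.round(toj(onz('wrist',E,g([(383,236),(399,236),(391,236)]),.020)),1).tolist())
print('bar far', np.round(toj(onz('wrist',E,g([(391,100)]),.020)),1).tolist())
print('grip', np.round(toj(onz('wrist',E,g([(180,20)]),.100)),1).tolist())
print('boardedge', np.round(toj(onz('wrist',E,g([(340,258)]),.012)),1).tolist())
"
```

```text
screws [[-119.6, -103.9, 13.0], [72.5, -104.0, 13.0]]
near end [[8.6, -99.9, 20.0], [19.0, -99.9, 20.0], [13.8, -99.9, 20.0]]
bar far [[13.8, -17.7, 20.0]]
grip [[-75.8, 1.5, 100.0]]
boardedge [[-20.7, -115.7, 12.0]]
```

carry_out --increments "0 0 0 0.001 -0.007 0.045 0; 0 0 0 0.001 -0.015 0.09 0; 0 0 0 0.001 -0.015 0.12 0; 0 0 0 0.001 -0.015 0.134 0; 0 0 0 0.001 -0.015 0.134 0"

```text
time: 2.75
ee_pos: [0.5472, 0.029, 0.0176]
eef_rot: [0.998, -0.066, 0.001, 0.0]
ft_force: [0.2, -0.9, 0.9]
width: 0.0004
```

```bash
python3 -c "
from h import *
plan([15,-80,15],[15,-100,15])
E=r.camera_model('wrist')['extrinsics'];p,d=r.camera('wrist');np.savez('w2.npz',p=p,d=d,E=E)
cv2.imwrite('pics/w2.png',cv2.resize(p,(800,600)))
"
```

```text
t 2.75 jig [  16.9 -121.5   17.6] F [ 0.2 -0.9  0.9] w 0.0004
turn [ 0.04 -0.07 -0.14]
[15, -80, 15] shift [-0.002  -0.0415  0.0025]
[15, -100, 15] shift [-0.0019 -0.0215  0.0026]
```

View pics/w2.png

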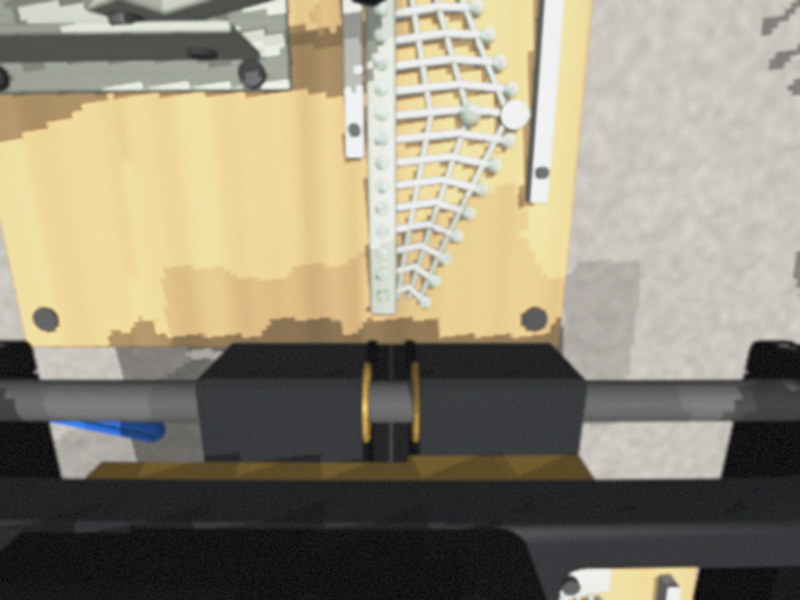

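carry_out --increments "0 0 0 -0.002 -0.005 0.0025 0; 0 0 0 -0.003 -0.01 0.0025 0; 0 0 0 -0.003 -0.015 0.0025 0; 0 0 0 -0.003 -0.02 0.0025 0; 0 0 0 -0.003 -0.025 0.0025 0"

```text
time: 3.42
ee_pos: [0.5481, 0.0547, 0.0158]
eef_rot: [0.998, -0.066, 0.001, 0.0]
ft_force: [-0.5, -1.1, 0.9]
width: 0.0005
```

```bash
python3 -c "
from h import *
plan([15,-80,15],[15,-100,15])
E=r.camera_model('wrist')['extrinsics'];p,d=r.camera('wrist');np.savez('w3.npz',p=p,d=d,E=E)
cv2.imwrite('pics/w3.png',cv2.resize(p,(800,600)))
"
```

```text
t 3.42 jig [ 14.5 -96.   15.8] F [-0.5 -1.1  0.9] w 0.0005
turn [ 0.03 -0.14 -0.12]
[15, -80, 15] shift [ 0.0005 -0.016   0.0008]
[15, -100, 15] shift [0.0006 0.004  0.0008]
```

View pics/w3.png

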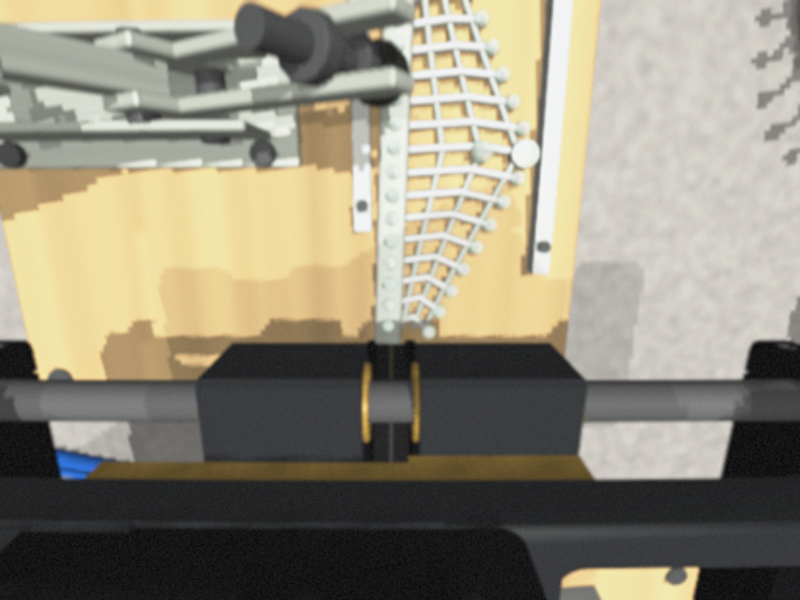

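carry_out --increments "0 0 0 0 -0.003 0.0005 0; 0 0 0 0 -0.006 0.0005 0; 0 0 0 0 -0.009 0.0005 0; 0 0 0 0 -0.011 0.0005 0; 0 0 0 0 -0.013 0.0005 0"

```text
time: 4.1
ee_pos: [0.5498, 0.0685, 0.0154]
eef_rot: [0.998, -0.065, 0.001, 0.0]
ft_force: [0.8, 0.2, 0.0]
width: 0.0005
```

```bash
python3 -c "
from h import *
plan([15,-80,15])
p,d=r.camera('scene');cv2.imwrite('pics/sc3.png',cv2.resize(p[145:230,240:325],None,fx=7,fy=7,interpolation=cv2.INTER_CUBIC))
"
```

```text
t 4.1 jig [ 14.4 -82.   15.4] F [0.8 0.2 0. ] w 0.0005
turn [ 0.   -0.15 -0.09]
[15, -80, 15] shift [ 0.0006 -0.002   0.0004]
```

View pics/sc3.png

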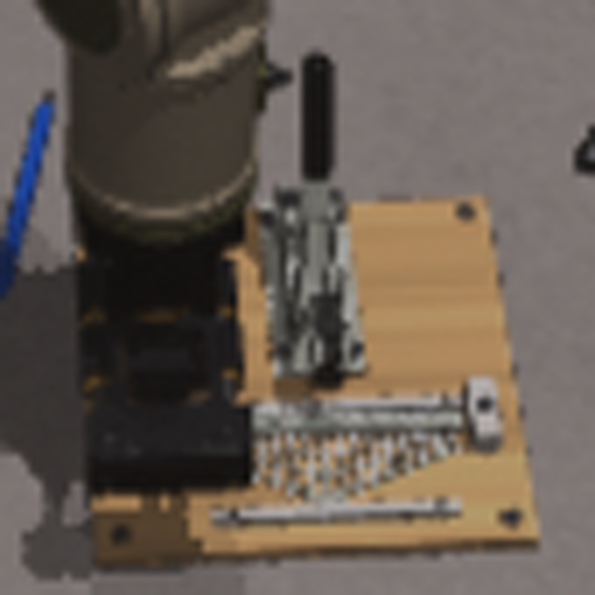

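carry_out --increments "0 0 0 0 -0.001 0 0; 0 0 0 0 -0.002 0 0; 0 0 0 0 -0.003 0 0; 0 0 0 0 -0.0035 0 0; 0 0 0 0 -0.004 0 0"

```text
time: 4.78
ee_pos: [0.5502, 0.0718, 0.0152]
eef_rot: [0.998, -0.066, 0.001, 0.001]
ft_force: [-2.8, -6.0, 1.3]
width: 0.0004
```

carry_out --increments "0 0 0 0 -0.0005 0 0; 0 0 0 0 -0.001 0 0; 0 0 0 0 -0.0015 0 0; 0 0 0 0 -0.0015 0 0; 0 0 0 0 -0.0015 0 0"

```text
time: 5.4
ee_pos: [0.5503, 0.072, 0.0151]
eef_rot: [0.998, -0.066, 0.001, 0.001]
ft_force: [-1.8, -7.5, 1.4]
width: 0.0003
```

```bash
python3 -c "
from h import *
plan([15,-80,15])
p,d=r.camera('scene');cv2.imwrite('pics/sc4.png',cv2.resize(p[180:220,270:325],None,fx=14,fy=14,interpolation=cv2.INTER_CUBIC))
"
```

```text
t 5.4 jig [ 14.4 -78.5  15.1] F [-1.8 -7.5  1.4] w 0.0003
turn [ 0.16 -0.11 -0.16]
[15, -80, 15] shift [0.0006 0.0015 0.0001]
```

View pics/sc4.png

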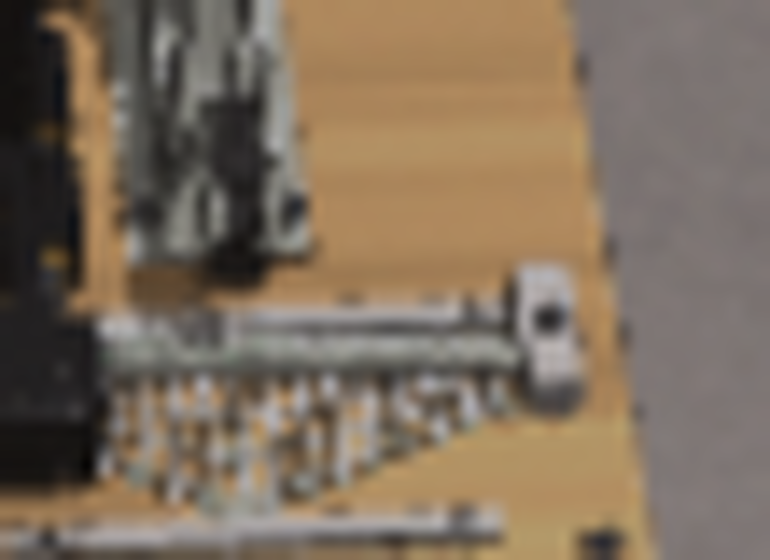

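carry_out --increments "0 0 0 0 0.006 0 0; 0 0 0 0 0.014 0 0; 0 0 0 0 0.014 -0.05 0; 0 0 0 0 0.014 -0.1 0; 0 0 0 0 0.014 -0.15 0"

```text
time: 6.08
ee_pos: [0.5481, 0.0587, 0.1669]
eef_rot: [0.998, -0.066, 0.001, 0.001]
ft_force: [0.9, -0.1, 0.5]
width: 0.0006
```

```bash
python3 -c "
from h import *
plan([-55,0,175],[-55,0,137])
E=r.camera_model('wrist')['extrinsics'];p,d=r.camera('wrist');np.savez('w5.npz',p=p,d=d,E=E)
cv2.imwrite('pics/w5.png',cv2.resize(p,(800,600)))
"
```

```text
t 6.08 jig [ 13.9 -92.  166.9] F [ 0.9 -0.1  0.5] w 0.0006
turn [ 0.12 -0.12 -0.14]
[-55, 0, 175] shift [-0.0691 -0.0918 -0.0085]
[-55, 0, 137] shift [-0.0692 -0.0919  0.0295]
```

View pics/w5.png

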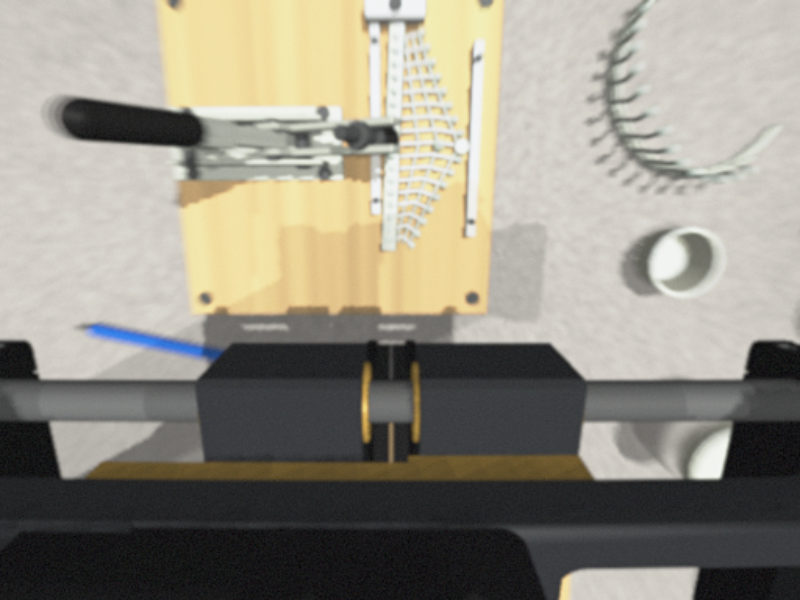

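```bash
python3 -c "
from h import *
p,d,E=load('w5.npz')
cv2.imwrite('pics/w5z.png',cv2.resize(p[0:165,220:320],None,fx=3.6*1.0,fy=3.6,interpolation=cv2.INTER_CUBIC))
k=.64
g=lambda L:(np.array(L)+.5)*k-.5
print(np.round(toj(onz('wrist',E,g([(397,25),(389,248)]),.020)),1).tolist())
print('fence',np.round(toj(onz('wrist',E,g([(376,26),(376,212)]),.018)),1).tolist())
print('screws',np.round(toj(onz('wrist',E,g([(206,298),(472,298)]),.013)),1).tolist())
"
```

```text
[[18.0, 70.8, 20.0], [12.5, -67.6, 20.0]]
fence [[5.0, 70.9, 18.0], [3.7, -43.2, 18.0]]
screws [[-121.4, -104.8, 13.0], [72.9, -105.5, 13.0]]
```

View pics/w5z.png

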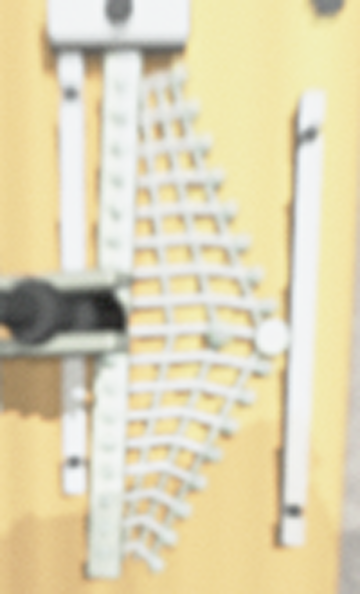

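carry_out --increments "0 0 0 -0.035 -0.045 -0.008 0; 0 0 0 -0.069 -0.092 -0.008 0; 0 0 0 -0.069 -0.092 -0.008 0; 0 0 0 -0.069 -0.092 0.01 0; 0 0 0 -0.069 -0.092 0.028 0"

```text
time: 6.75
ee_pos: [0.4951, 0.1583, 0.1429]
eef_rot: [0.998, -0.067, 0.005, 0.001]
ft_force: [-0.5, -0.2, 0.1]
width: 0.0006
```

```bash
python3 -c "
from h import *
plan([-71,0,137])
E=r.camera_model('wrist')['extrinsics'];p,d=r.camera('side')
cv2.imwrite('pics/s6.png',cv2.resize(p[100:220,180:310],None,fx=5,fy=5))
"
```

```text
t 6.75 jig [-51.4   0.  142.9] F [-0.5 -0.2  0.1] w 0.0006
turn [ 0.06 -0.55 -0.24]
[-71, 0, 137] shift [-0.0196  0.0001  0.0057]
```

View pics/s6.png

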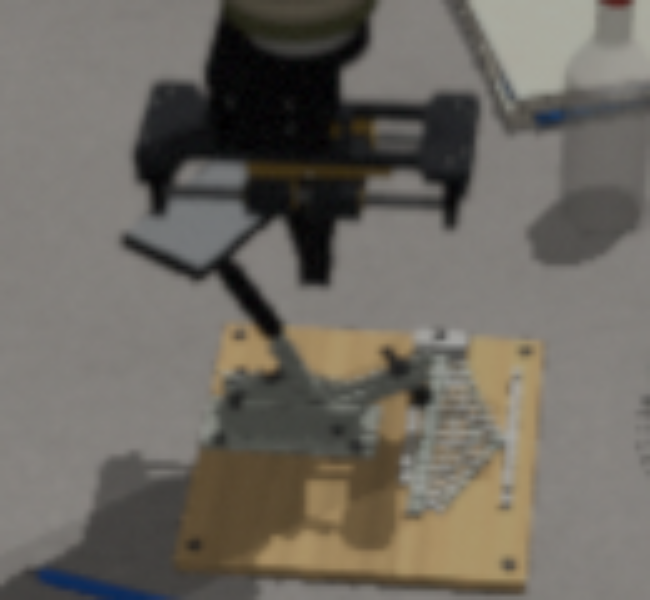

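carry_out --increments "0 -0.5 0 -0.022 0 0.007 0; 0 -0.5 0 -0.032 0 0.012 0; 0 -0.5 0 -0.042 0 0.019 0; 0 -0.5 0 -0.05 0 0.026 0; 0 -0.5 0 -0.057 0 0.035 0"

```text
time: 7.42
ee_pos: [0.4375, 0.1654, 0.1049]
eef_rot: [0.998, -0.067, -0.001, 0.001]
ft_force: [1.2, -1.9, 4.4]
width: -0.0001
```

```bash
python3 -c "
from h import *
plan([-119.5,0,88],[-123,0,74])
p,d=r.camera('side')
cv2.imwrite('pics/s7.png',cv2.resize(p[100:220,180:310],None,fx=5,fy=5))
"
```

```text
t 7.42 jig [-109.5   -0.4  104.9] F [ 1.2 -1.9  4.4] w -0.0001
turn [ 0.11  0.09 -0.25]
[-119.5, 0, 88] shift [-0.01   -0.0004  0.017 ]
[-123, 0, 74] shift [-0.0135 -0.0004  0.031 ]
```

View pics/s7.png

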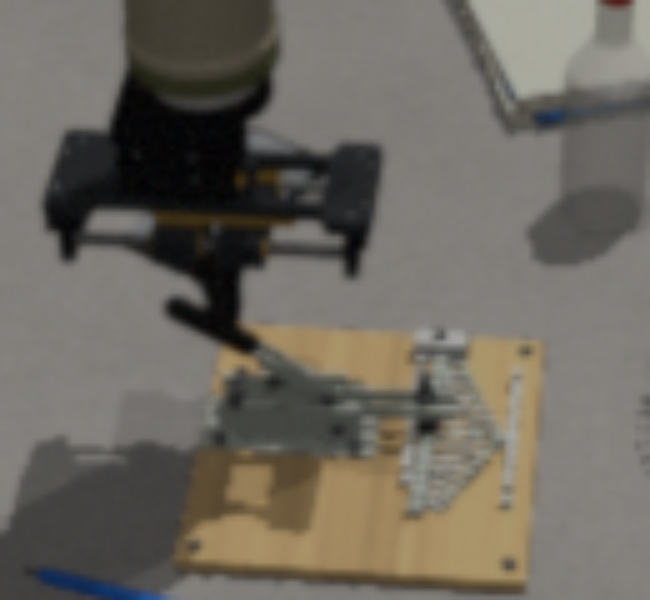

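carry_out --increments "0 0 0 -0.006 0 0.008 0; 0 0 0 -0.012 0 0.017 0; 0 0 0 -0.015 0 0.024 0; 0 0 0 -0.017 0 0.03 0; 0 0 0 -0.018 0 0.035 0"

```text
time: 8.1
ee_pos: [0.4177, 0.1677, 0.0682]
eef_rot: [0.998, -0.066, -0.002, 0.001]
ft_force: [-0.1, -0.2, 0.6]
width: 0.0004
```

```bash
python3 -c "
from h import *
plan([-123,0,65])
p,d=r.camera('side')
cv2.imwrite('pics/s8.png',cv2.resize(p[100:220,180:310],None,fx=5,fy=5))
"
```

```text
t 8.1 jig [-129.3   -0.7   68.2] F [-0.1 -0.2  0.6] w 0.0004
turn [ 0.16  0.24 -0.2 ]
[-123, 0, 65] shift [ 0.0064 -0.0007  0.0032]
```

View pics/s8.png

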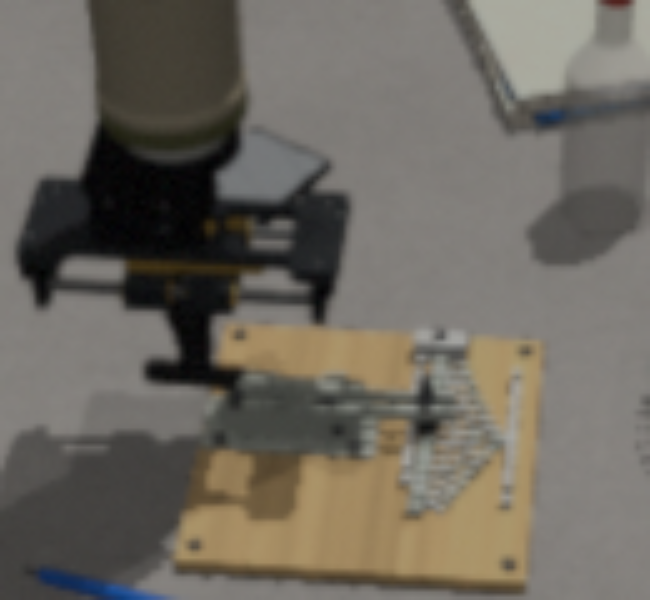

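carry_out --increments "0 0 0 0 0 0.001 0; 0 0 0 0 0 0.002 0; 0 0 0 0 0 0.003 0; 0 0 0 0 0 0.004 0; 0 0 0 0 0 0.004 0"

```text
time: 8.78
ee_pos: [0.4176, 0.1676, 0.0638]
eef_rot: [0.998, -0.066, -0.002, 0.001]
ft_force: [0.7, -0.3, 1.6]
width: 0.0011
```

carry_out --increments "0 0 0 0 0 0.001 0; 0 0 0 0 0 0.002 0; 0 0 0 0 0 0.003 0; 0 0 0 0 0 0.003 0; 0 0 0 0 0 0.003 0"

```text
time: 9.4
ee_pos: [0.4169, 0.1678, 0.0611]
eef_rot: [0.998, -0.066, -0.003, 0.002]
ft_force: [-6.9, -1.1, 10.8]
width: 0.0005
```

carry_out --increments "0 0 0 0 0 -0.01 0; 0 0 0 0 0 -0.05 0; 0 0 0 0 0 -0.1 0; 0 0 0 0 0 -0.15 0; 0 0 0 0 0.03 -0.2 0"

```text
time: 10.02
ee_pos: [0.4138, 0.1399, 0.2633]
eef_rot: [0.998, -0.064, -0.003, 0.001]
ft_force: [1.3, -0.6, -0.1]
width: 0.0002
```

carry_out --increments "0 0 0 0 0.05 0 0; 0 0 0 0 0.1 0 0; 0 0 0 0 0.15 0 0; 0 0 0 0 0.18 0 0; 0 0 0 0 0.18 0 0"

```text
time: 10.65
ee_pos: [0.3904, -0.0404, 0.2639]
eef_rot: [0.998, -0.066, -0.002, 0.001]
ft_force: [-0.9, 1.3, -0.4]
width: 0.0006
```

```bash
python3 -c "
from h import *
plan([-123,0,65])
p,d=r.camera('side')
a=cv2.resize(p[140:240,190:310],None,fx=5,fy=5);cv2.imwrite('pics/s9.png',a)
p,d=r.camera('scene');np.savez('sc9.npz',p=p,d=d)
cv2.imwrite('pics/sc9.png',cv2.resize(p[140:235,150:325],None,fx=4.5,fy=4.5,interpolation=cv2.INTER_CUBIC))
"
```

```text
t 10.65 jig [-129.7 -210.6  263.9] F [-0.9  1.3 -0.4] w 0.0006
turn [ 0.14  0.26 -0.19]
[-123, 0, 65] shift [ 0.0069 -0.2111  0.1984]
```

View pics/s9.png

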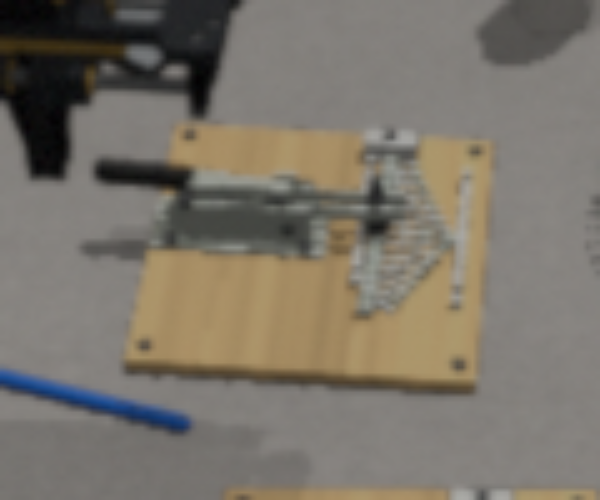

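View pics/sc9.png

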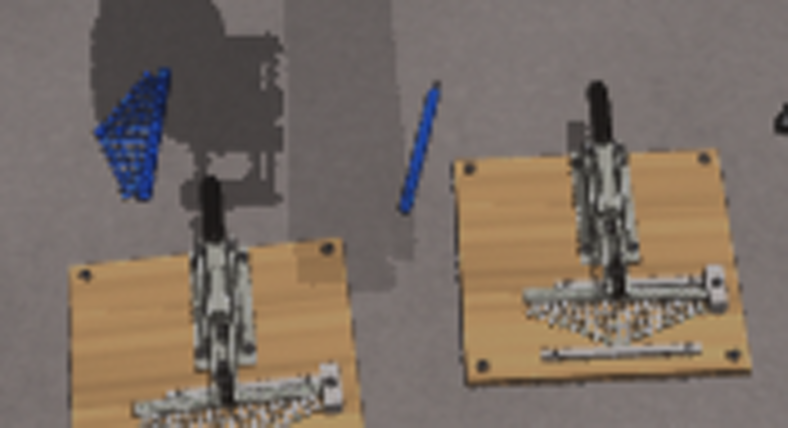

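```bash
python3 -c "
from h import *
z=np.load('sc9.npz');p=z['p']
cv2.imwrite('pics/sc9z.png',cv2.resize(p[185:225,262:317],None,fx=14,fy=14,interpolation=cv2.INTER_CUBIC))
E=r.camera_model('scene')['extrinsics']
o=load('scene0.npz')[0]; dd=cv2.absdiff(o,p).max(2); dd[:, :]=(dd>40)*255
cv2.imwrite('pics/diff.png',dd)
"
```

```text
(no output)
```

View pics/sc9z.png

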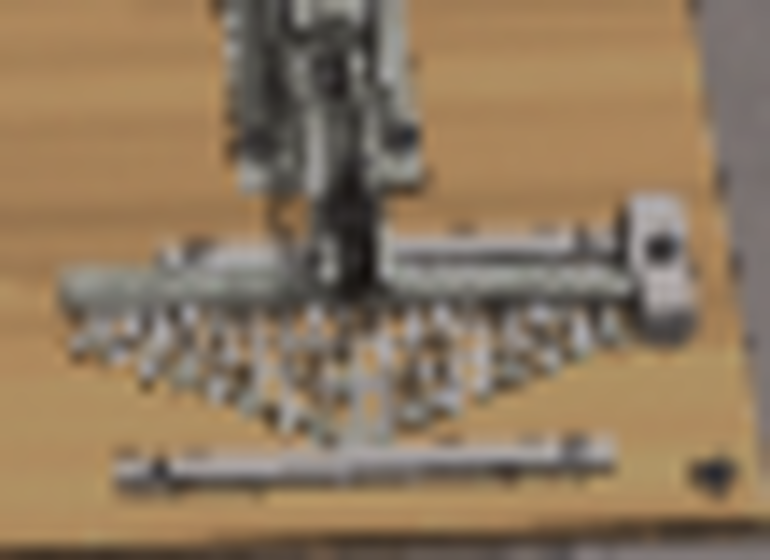

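View pics/diff.png

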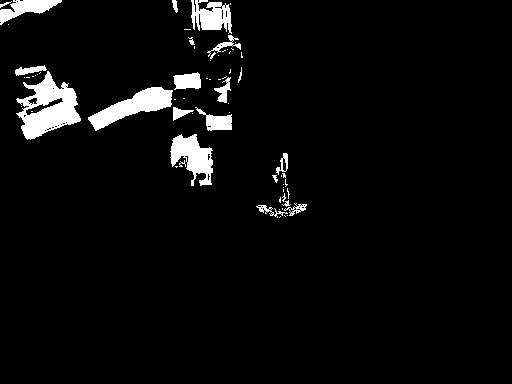

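The end of the bar is against the stop block, the clamp is locked, and apart from the arm and its shadows only the tiara and the clamp changed in the scene picture. I'm handing the job in.

```bash
python3 -c "
from bench import r
r.close_job()"
```

```text
the job is handed in; nothing more can be done
```

I pushed the tiara front about 30 mm along its nest with closed fingertips until it met the stop block. I then pressed the raised handle back and down past its dead point, and it snapped locked. The job was handed in at about 10.8 s.

- **Tiara at the stop:** pushing on stalled at about 7.5 N, with only 0.2 mm of further movement. The final pictures show the bar's end against the block.
- **Clamp locked:** the fingertips were nearly force-free after the snap. Pressing the handle again met its hard stop at about 11 N. With the arm away, the handle stayed level and the foot sat on the bar, as on the other jig.
- **Other things on the bench:** comparing scene pictures from before and after, only the tiara, the clamp and the arm with its shadows had changed. The bench near the robot, where the arm and its shadows were, could not be compared.
- **Not perfect:** before clamping, the bar lay about 1.7° askew within the nest's play. I did not straighten it and did not measure it again after locking, so at the stop one corner of the end may stand about 0.3 mm off.

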